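# Pack the metalworking kit into the steel tray

### The arm

A 7-joint arm with a two-finger parallel gripper is mounted at the origin on the work surface. World frame = base frame: x ahead of the robot, y to its left, z up, the work surface at z = 0. Lengths are in m, angles in rad, forces in N, time in s.
With the tool pointing down it reaches from about 0.4 to 0.85 m from the base axis. Payload 4.5 kg.
Tool frame: the origin (TCP) lies midway between the tips of the shut fingers; the grasp point (between the pads) lies 19 mm behind it; z points along the fingers, y is the line along which they close (so a half turn about z gives the same grasp; the last joint's range is limited). The gripper opens to 88 mm and grips with 3 to 60 N. Pads are 18 mm wide; open, the fingers measure 123 mm over their backs; the gripper's body (75 mm by 187 mm) begins 45 mm behind the grasp point.
Start: joints at [-1.244, 0.689, -0.195, 1.565, 0.157, 0.902, -0.215], TCP at [0.18, 0.598, 0.239] pointing down, gripper open.
Joint ranges: [-3.01, 3.01], [-0.46, 2.08], [-1.47, 1.51], [0.13, 2.56], [-1, 4.14], [0.04, 2.09], [-2.66, 2.66]. Speed limits (rad/s): [2.57, 2.57, 3.14, 3.14, 3.14, 3.14, 3.14].

### API

Orientations are given as a unit quaternion [x, y, z, w].
In Python, from plant import r gives the robot as it stands.
- The arm moves only by the tool move_arm, never from a script. Its argument "targets" is a list that holds one entry, the list of rows, each a list of 7 numbers: the opening, from 0 (shut) to 1 (fully open), then the shift along the tool's x, y, z in mm, then the turn, a rotation vector about the tool's x, y, z in degrees. In form: [[[claw, dx, dy, dz, ax, ay, az], ...]]. A call has 1 to 10 rows; each row is the pose to reach, as a shift and turn from the pose commanded when the call began, along the tool's axes at that moment; what a row does not reach only later rows make up. A row lasts 1/8 s, in which the tool goes at most 62.5 mm and 10.7 degrees, less where a joint would pass 70% of its speed; a pose out of reach is approached as far as the arm can. A call with a gripper value outside its range is refused whole. The fingers move at their own pace and stop on an object; "newtons" is the grip in N (left out, the last holds). Time passes only in rows, so rows that repeat a pose let the fingers close. It gives the time, the measured TCP pose, the force, the opening and the grip force at its end, in the units of the state.
- r.get_state(): the state, without advancing time (a new reading comes with each control period).
- r.snapshot(name): name is "side" or "top"; returns the picture (480x640x3 uint8, red, green, blue); there is no depth.
- r.camera_info(name): a dict with "fx", "fy", "cx", "cy" (pixels), "k1" (the pictures are not rectified: a ray, as slopes to the right and down, at radius r is drawn at 1 + k1 r^2 times it, then the intrinsics apply), "R" (3x3) and "t" (3): a world point X has camera coordinates R X + t. Camera axes: x right, y down, z forward; pixel columns grow to the right and rows downward; lengths in m; the calibration is good to about 2 mm. A picture is of the moment at which its call begins. camera_info takes no time and is no camera call.
- r.finish_job(): hands the job in; it is judged then, once.
The state is a dict: "clock": time; "q": joint angles; "qd": joint speeds; "joint_torque": joint torques, N m; "tool_pos": TCP position; "eef_rot": TCP orientation; "contact_force": force on the tool from outside, world axes, zero at the start; "moment": the same for the moment, N m; "opening": opening from 0.0 (shut) to 1.0 (fully open); "finger_force": force on a finger pad.
Only numpy, scipy, OpenCV 4.12 (cv2) and the standard library are available. Lean on these libraries where they do the work, as an engineer would, in place of code of your own. Each camera call takes 0.05 s, during which the arm holds its last target. There are 200 camera calls.

### The job

Pack the kit for tonight's class into the steel tray: pull each wooden-handled hand tool out of its cup and lay it flat on the tray floor, and set the tins, the small jar and the block in beside them. Everything must rest on the tray floor inside the walls, nothing on top of anything else, and the mug, the big jar, hammer and pliers stay where they are.

Things in the scene. Friction and masses are not known exactly. Their poses are not given: they have to be found in the camera images.
- stand: Tool stand, fixed: wooden board 70 (x) x 235 (y) x 12 mm carrying a row of three upright round aluminium cups along its y, at y = -85, 0 and +85 mm (outer diameter 40, inner 34 mm, mouth 92 mm above the bench, inner floor 17 mm above the bench). Origin: centre of the board's underside, z up.
- tray: Open shallow steel tray, fixed, walls 4 mm. Inside 266 (x) x 196 (y) mm; floor 4 mm thick, rim 34 mm above the bench (30 mm inner depth). Origin: centre of its underside, z up.
- tray_in (a point): Centre of the tray's inner floor, axes as the tray.
- punch: Hand tool (punch), 160 mm long, about 90 g: light wooden handle of square section 18 x 18 mm, 75 mm long, over the upper end; below it a square steel shank 12 x 12 mm, 85 mm long. Stands loose in one of the cups, tip down. Origin: centre of the tip's end face; z runs along the tool from tip to handle end; x and y are normal to the handle's flats. May be absent.
- punch_top (a point): Centre of the handle's end face of the punch, 160 mm from its origin along z.
- file: Hand tool (file), 180 mm long, about 90 g: light wooden handle of square section 18 x 18 mm, 75 mm long, over the upper end; below it a flat dark steel blade 14 (its x) x 8 (its y) mm, 105 mm long. Stands loose in one of the cups, tip down. Origin: centre of the tip's end face; z runs along the tool from tip to handle end; x and y are normal to the handle's flats. May be absent.
- file_top (a point): Centre of the handle's end face of the file, 180 mm from its origin along z.
- burnisher: Hand tool (burnisher), 170 mm long, about 90 g: light wooden handle of square section 18 x 18 mm, 75 mm long, over the upper end; below it a round steel shank 12 mm in diameter, 95 mm long. Stands loose in one of the cups, tip down. Origin: centre of the tip's end face; z runs along the tool from tip to handle end; x and y are normal to the handle's flats. May be absent.
- burnisher_top (a point): Centre of the handle's end face of the burnisher, 170 mm from its origin along z.
- round_tin: Round aluminium tin with lid, 54 mm diameter, 58 mm high, about 160 g, loose, standing on the green mat between stand and tray. Origin: centre of its underside, z up. May be absent.
- round_tin_mid (a point): Middle of the round_tin, 29 mm above its origin along its z.
- square_block: Wooden block 50 (x) x 50 (y) x 58 (z) mm with a shallow round mark on top, about 160 g, loose, standing on the green mat between stand and tray. Origin: centre of its underside, z up. May be absent.
- square_block_mid (a point): Middle of the square_block, 29 mm above its origin along its z.
- oblong_tin: Oblong steel tin with rounded edges, 62 (x) x 48 (y) x 58 (z) mm, about 160 g, loose, standing on the green mat between stand and tray. Origin: centre of its underside, z up. May be absent.
- oblong_tin_mid (a point): Middle of the oblong_tin, 29 mm above its origin along its z.
- small_jar: Small glass jar with steel lid, 44 mm diameter (lid 46 mm), 58 mm high, about 160 g, loose, standing on the green mat between stand and tray. Origin: centre of its underside, z up. May be absent.
- small_jar_mid (a point): Middle of the small_jar, 29 mm above its origin along its z.
- mug: White mug 80 mm across, 90 mm high, bystander. Origin: centre of its underside.
- glass_jar: Big glass jar with white lid, 72 mm diameter, 100 mm high, bystander. Origin: centre of its underside.
- hammer: Hammer 260 mm long lying on the bench, bystander.
- pliers: Pliers with black grips, 130 mm long, 12 mm high, lying on the bench, bystander. Origin: near the middle, on the bench.
Not all that is in view belongs to the job. Leave any blue or yellow look-alike of the burnisher alone.

How it is judged:
By the outcome, as a careful person would: the job done as asked, in the order asked, and still so for the second after the job is handed in, with the robot touching nothing.
Of punch, file, burnisher only 2 to 3 are there at a start; the rules pass over those that are not, and their reading is None.
Of round_tin, square_block, oblong_tin, small_jar only 3 to 4 are there at a start; the rules pass over those that are not, and their reading is None.
At some moment in a run one of round_tin, square_block, oblong_tin, small_jar may be knocked a few centimetres aside while the robot is not near it.
Once in a run the grip may slacken for a moment while it holds something.
It also fails if it takes over 210 s, if anything falls off the work surface, if the arm or the gripper's body presses on something with over 40 N, if the wrist force passes 120 N, or if a joint passes its speed limit or range.

## Working session

There is one attempt and no reset: what is moved stays moved. The work goes in short steps, Python scripts to look and compute and a tool call to move; the robot and the scene stay as the last step left them, time stands still between calls to the robot, and variables do not carry over. Pictures are saved under pics/ and viewed, at most 14 in all, crops included, and the job is handed in when it is done.

Besides the shell and the picture viewer there is one more tool, called after "Emit:" by a JSON object that holds its "method" and its "body". move_arm: Moves the arm, as the interface text tells. Its arguments: {"type":"object","properties":{"targets":{"type":"array","items":{"type":"array","items":{"type":"array","items":{"type":"number"}}}},"newtons":{"type":"number"}},"required":["targets"]}

```bash
ls; mkdir -p pics; python3 - <<'E'
from plant import r
import cv2,numpy as np
for n in("side","top"):
    i=r.snapshot(n); cv2.imwrite(f"pics/{n}0.png",i[:,:,::-1]); c=r.camera_info(n)
    print(n,{k:np.round(v,4).tolist() for k,v in c.items()})
s=r.get_state();print({k:np.round(v,3).tolist() for k,v in s.items()})
E
```

```text
pics
side {'fx': 436.2193, 'fy': 436.2193, 'cx': 316.8675, 'cy': 239.9521, 'k1': -0.0892, 'R': [[0.7662, -0.6424, 0.0157], [-0.4696, -0.5765, -0.6687], [0.4387, 0.505, -0.7434]], 't': [-0.3666, 0.4124, 0.7123]}
top {'fx': 598.7707, 'fy': 598.7707, 'cx': 316.0098, 'cy': 243.1423, 'k1': 0.0579, 'R': [[0.0133, -0.9999, -0.0077], [-0.9901, -0.012, -0.1399], [0.1398, 0.0095, -0.9901]], 't': [0.1287, 0.5825, 1.6112]}
{'clock': 0.1, 'q': [-1.244, 0.69, -0.195, 1.566, 0.157, 0.902, -0.215], 'qd': [0.001, -0.001, -0.001, -0.003, -0.001, -0.0, -0.001], 'joint_torque': [-0.004, -52.85, -1.272, -15.384, -0.053, 0.002, 0.0], 'tool_pos': [0.18, 0.598, 0.238], 'eef_rot': [0.146, 0.989, -0.001, -0.0], 'contact_force': [-0.882, 0.279, -0.176], 'moment': [-0.029, 0.023, -0.04], 'finger_force': 0.0, 'opening': 0.999}
```

View pics/side0.png

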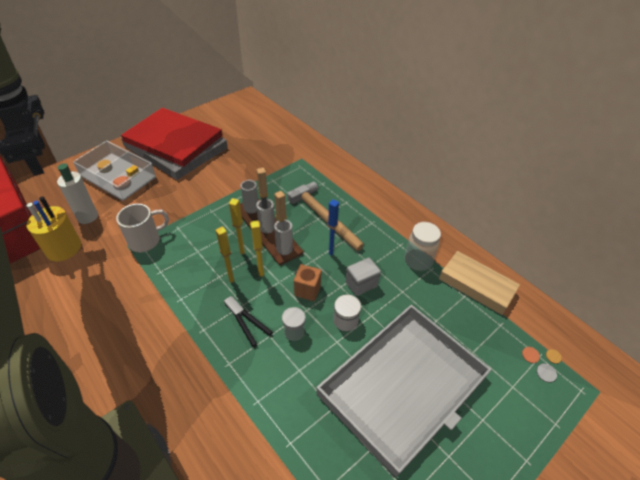

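View pics/top0.png

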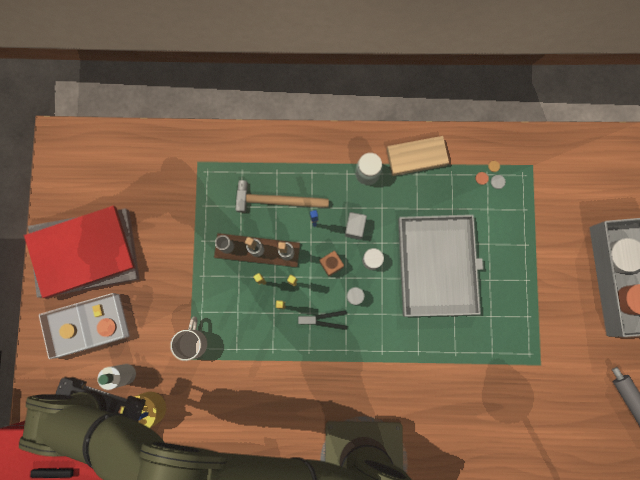

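The side view shows the empty cup at (249,195), tools in the cups at (265,215) and (284,235), and yellow/blue decoys standing around. The block, oblong tin and two round items are between the stand and the tray. In the top view the tray is at about (440,265). I'll zoom in.

```bash
cat > h.py <<'E'
from plant import r
import cv2,numpy as np
from scipy.spatial.transform import Rotation as Rot
C={n:r.camera_info(n) for n in("side","top")}
def proj(n,X):
    c=C[n];p=np.atleast_2d(X)@np.array(c["R"]).T+c["t"];s=p[:,:2]/p[:,2:]
    s=s*(1+c["k1"]*(s**2).sum(1,keepdims=True))
    return s*[c["fx"],c["fy"]]+[c["cx"],c["cy"]]
def ray(n,uv):
    c=C[n];d=(np.array(uv,float)-[c["cx"],c["cy"]])/[c["fx"],c["fy"]];s=d.copy()
    for _ in range(8): s=d/(1+c["k1"]*(s**2).sum())
    R=np.array(c["R"]);return -R.T@c["t"],R.T@np.append(s,1)
def plane(n,uv,z):
    o,d=ray(n,uv);return o+d*(z-o[2])/d[2]
def tri(us,ut):
    (a,d),(b,e)=ray("side",us),ray("top",ut)
    k=np.linalg.lstsq(np.c_[d,-e],b-a,rcond=None)[0];p,q=a+d*k[0],b+e*k[1]
    return (p+q)/2,np.linalg.norm(p-q)
def shot(n,f=None):
    i=r.snapshot(n)[:,:,::-1].copy()
    if f: cv2.imwrite(f"pics/{f}.png",i)
    return i
def crop(i,x0,y0,w,h,k,f): cv2.imwrite(f"pics/{f}.png",cv2.resize(i[y0:y0+h,x0:x0+w],None,fx=k,fy=k,interpolation=cv2.INTER_CUBIC))
def want(pos,yaw):
    """tool-down target: tool y (closing) line at world angle yaw (deg). prints shift and turn in the current tool axes"""
    s=r.get_state();R=Rot.from_quat(s["eef_rot"]);p=np.array(s["tool_pos"])
    best=None
    for k in(0,180):
        y=np.deg2rad(yaw+k);Y=np.array([np.cos(y),np.sin(y),0]);Z=np.array([0,0,-1.])
        v=(R.inv()*Rot.from_matrix(np.c_[np.cross(Y,Z),Y,Z])).as_rotvec(degrees=True)
        if best is None or np.linalg.norm(v)<np.linalg.norm(best):best=v
    print("shift",np.round(R.inv().apply(np.array(pos)-p)*1e3,1),"turn",np.round(best,1),"q7",round(s["q"][6],2),"open",round(s["opening"],3))
E
python3 - <<'E'
from h import *
i=cv2.imread("pics/top0.png");crop(i,205,170,200,150,4,"tc");i=cv2.imread("pics/side0.png");crop(i,200,155,200,150,4,"sc")
crop(i,260,250,240,180,3,"sc2")
E
```

```text
(no output)
```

View pics/tc.png

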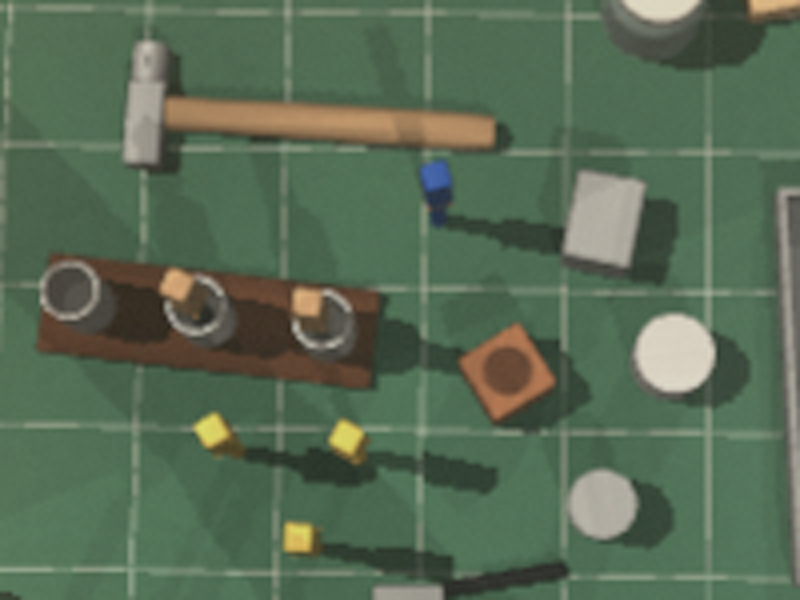

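View pics/sc.png

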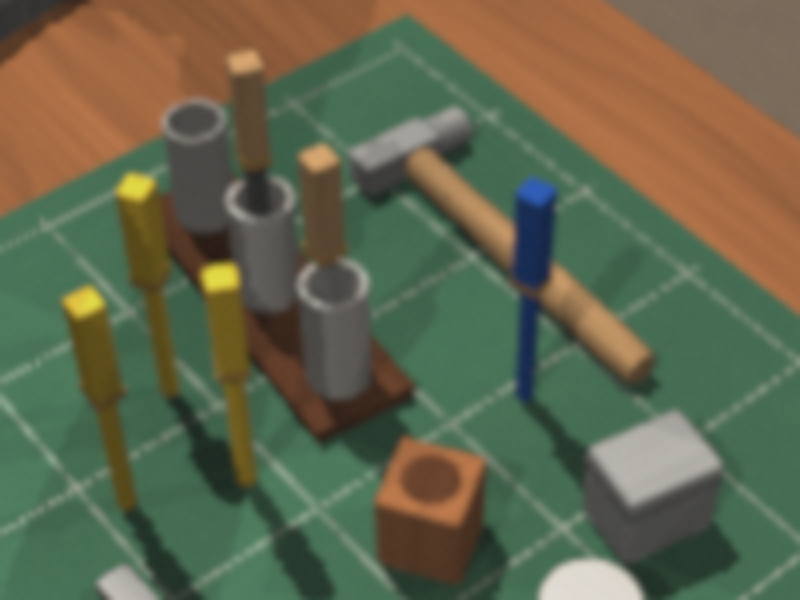

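View pics/sc2.png

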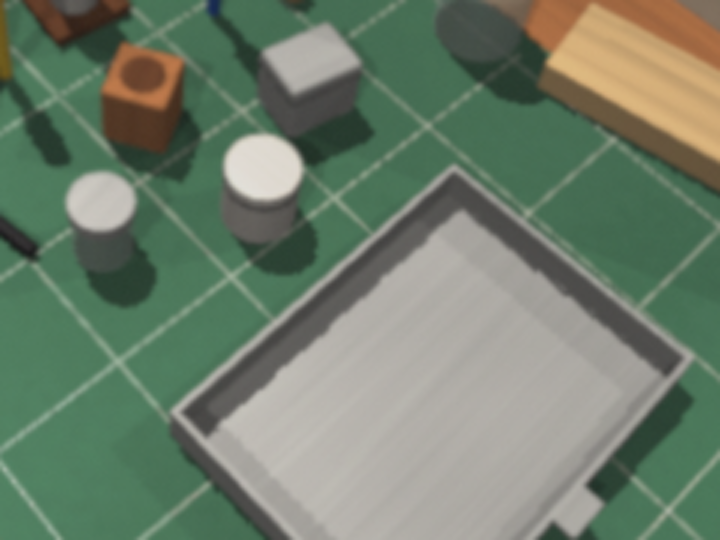

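Top crop: file top about (178,286), second tool top (307,301). The block, oblong tin, big white-lidded round tin and smaller grey-lidded jar are all clear. Side crop: the middle tool has a dark blade (file) and the right one a light shank.

```bash
python3 - <<'E'
from h import *
T=lambda u,v:(205+(u+.5)/4-.5,170+(v+.5)/4-.5)
S=lambda u,v:(200+(u+.5)/4-.5,155+(v+.5)/4-.5)
S2=lambda u,v:(260+(u+.5)/3-.5,250+(v+.5)/3-.5)
P=lambda n,x:print(n,np.round(np.array(x)*1e3,1))
for n,s,t in(("filetop",S(245,62),T(178,285)),("tool2top",S(320,160),T(308,301)),("y1",S(138,187),T(214,431)),("y2",S(84,302),T(299,537)),("y3",S(221,278),T(348,439)),("blue",S(538,192),T(436,174)),
 ("cup0",S(195,120),T(71,290)),("cup1",S(260,198),T(197,306)),("cup2",S(333,285),T(323,322)),
 ("block",S(430,478),T(508,371)),("jar",S2(101,202),T(603,504)),("round",S2(263,168),T(674,353)),("obl",S(653,458),T(605,218))):
    p,e=tri(s,t);print(n,np.round(p*1e3,1),round(e*1e3,1))
for a in((71,290),(197,306),(323,322)):P("cupT",plane("top",T(*a),.092))
for a in((508,371),(603,504),(674,353),(605,218)):P("topz58",plane("top",T(*a),.058))
for n,cs in(("block",[(460,362),(517,324),(556,379),(498,423)]),("obl",[(580,171),(646,181),(632,268),(564,258)])):
    q=[plane("top",T(*c),.058)for c in cs];P(n+" c",q);P("",np.mean(q,0))
# tray floor mask
for n,cs in(("rim",[(401,216),(474,215),(481,316),(405,317)]),):
    q=[plane("top",c,.034)for c in cs];P("rim",q);P("",np.mean(q,0))
q=[plane("side",S2(*c),.034)for c in((454,168),(692,356),(174,413))];P("rimside",q)
for a in ((118,505),(248,487),(172,396),(526,400)): P("decoy foot",plane("side",S(*a),0))
E
```

```text
filetop [563.8 302.  193. ] 1.5
tool2top [555.9 221.4 180.7] 0.5
y1 [475.  279.7 166.3] 2.1
y2 [408.2 224.8 166. ] 0.5
y3 [470.9 194.8 166.3] 2.2
blue [641.8 141.7 164.5] 1.3
cup0 [574.6 386.4  88.1] 1.5
cup1 [564.7 301.6  88.7] 1.5
cup2 [555.3 216.9  87.7] 2.2
block [526.8  92.5  55.7] 0.7
jar [437.6  27.4  52.8] 1.0
round [541.3 -20.9  50.9] 1.4
obl [633.4  27.1  51.9] 0.4
cupT [573.4 386.1  92. ]
cupT [563.6 301.6  92. ]
cupT [553.8 217.2  92. ]
topz58 [526.2  92.8  58. ]
topz58 [436.9  27.9  58. ]
topz58 [539.9 -19.9  58. ]
topz58 [632.5  27.3  58. ]
block c [[531.9 125.5  58. ]
 [558.5  87.   58. ]
 [521.1  60.1  58. ]
 [490.7  99.2  58. ]]
 [525.6  92.9  58. ]
obl c [[665.   44.6  58. ]
 [658.6  -0.7  58. ]
 [598.    8.8  58. ]
 [604.4  55.2  58. ]]
 [631.5  27.   58. ]
rim [[ 661.   -99.4   34. ]
 [ 666.  -301.    34. ]
 [ 388.2 -312.9   34. ]
 [ 382.2 -108.2   34. ]]
 [ 524.4 -205.4   34. ]
rimside [[ 655.1 -100.6   34. ]
 [ 666.4 -299.6   34. ]
 [ 385.8 -112.    34. ]]
decoy foot [402.1 224.    0. ]
decoy foot [467.9 187.3   0. ]
decoy foot [472.  273.2   0. ]
decoy foot [636.7 134.8  -0. ]
```

```bash
python3 - <<'E'
from h import *
i=cv2.imread("pics/top0.png");j=cv2.imread("pics/side0.png")
f=lambda a,x,y:cv2.resize(a[y:y+18,x:x+24],None,fx=16,fy=16,interpolation=cv2.INTER_CUBIC)
cv2.imwrite("pics/z.png",np.vstack([np.hstack([f(i,238,233),f(i,271,236)]),np.hstack([f(j,250,163),f(j,269,186)])]))
E
```

```text
(no output)
```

View pics/z.png

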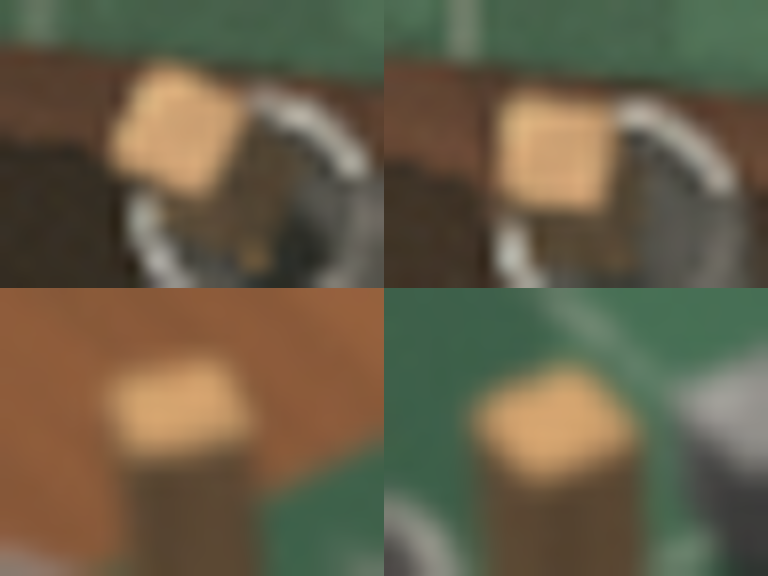

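Face centres in the zoom: file (180,129), flats at about 23°; second tool (174,151), flats at about 4°.

```bash
python3 - <<'E'
from h import *
f=plane("top",(248.75,240.6),.197);b=plane("top",(281.4,244.9),.187);print(f,b)
want([f[0],f[1],.235],67.5)
E
```

```text
[0.5632244  0.30279457 0.197     ] [0.55474343 0.22164778 0.187     ]
shift [-451.8 -172.     3.3] turn [-0.1  0.   5.7] q7 -0.22 open 0.999
```

Emit:
{"method": "move_arm", "body": {"targets": [[[0.5,-452,-172,3,0,0,5.7],[0.5,-452,-172,3,0,0,5.7],[0.5,-452,-172,3,0,0,5.7],[0.5,-452,-172,3,0,0,5.7],[0.5,-452,-172,3,0,0,5.7],[0.5,-452,-172,3,0,0,5.7],[0.5,-452,-172,3,0,0,5.7],[0.5,-452,-172,3,0,0,5.7],[0.5,-452,-172,3,0,0,5.7],[0.5,-452,-172,3,0,0,5.7]]]}}

```text
clock: 1.35
tool_pos: [0.5625, 0.3039, 0.2353]
eef_rot: [0.195, 0.981, 0.0, -0.001]
contact_force: [-1.0, 0.6, 0.0]
opening: 0.496
finger_force: 0.0
```

```bash
python3 - <<'E'
from h import *
want([.563,.303,.153],67.5);s=r.get_state();print(np.round(s["tool_pos"],4),np.round(s["q"],2))
E
```

```text
shift [-0.9 -0.7 82.3] turn [-0.  -0.1  0.1] q7 0.46 open 0.496
[0.5625 0.3039 0.2353] [-0.45  0.71 -0.22  1.52  0.18  0.93  0.46]
```

Emit:
{"method": "move_arm", "body": {"targets": [[[0.5,-1,-1,40,0,0,0],[0.5,-1,-1,82,0,0,0],[0.5,-1,-1,82,0,0,0],[0,-1,-1,82,0,0,0],[0,-1,-1,82,0,0,0],[0,-1,-1,82,0,0,0],[0,-1,-1,82,0,0,0],[0,-1,-1,82,0,0,0]]], "newtons": 30}}

```text
clock: 2.35
tool_pos: [0.5648, 0.3023, 0.1553]
eef_rot: [0.195, 0.981, 0.001, 0.001]
contact_force: [-0.5, 0.4, 6.3]
opening: 0.199
finger_force: 30.4
```

Emit:
{"method": "move_arm", "body": {"targets": [[[0,0,0,-30,0,0,0],[0,0,0,-60,0,0,0],[0,0,0,-95,0,0,0],[0,0,0,-130,0,0,0],[0,0,0,-170,0,0,0],[0,0,0,-205,0,0,0],[0,0,0,-205,0,0,0]]]}}

```text
clock: 3.22
tool_pos: [0.5652, 0.3028, 0.3618]
eef_rot: [0.195, 0.981, 0.002, 0.002]
contact_force: [-0.9, -0.3, -2.3]
opening: 0.2
finger_force: 30.4
```

```bash
python3 - <<'E'
from h import *
want([.5,-.15,.36],92.2);s=r.get_state();print(np.round(s["tool_pos"],4),np.round(s["q"],2))
R=Rot.from_quat(s["eef_rot"]).as_matrix();print(R.round(2))
E
```

```text
shift [-1.130e+02 -4.434e+02 -2.000e-01] turn [  0.3   0.3 -24.7] q7 0.5 open 0.2
[0.5652 0.3028 0.3618] [-0.44  0.6  -0.23  1.34  0.14  1.21  0.5 ]
[[-0.92  0.38  0.01]
 [ 0.38  0.92  0.  ]
 [-0.    0.01 -1.  ]]
```

Emit:
{"method": "move_arm", "body": {"targets": [[[0,-113,-443,0,0,0,-24.7],[0,-113,-443,0,0,0,-24.7],[0,-113,-443,0,0,0,-24.7],[0,-113,-443,0,0,0,-24.7],[0,-113,-443,0,0,0,-24.7],[0,-113,-443,0,0,0,-24.7],[0,-113,-443,0,0,0,-24.7],[0,-113,-443,0,0,0,-24.7],[0,-113,-443,0,0,0,-24.7],[0,-113,-443,0,0,0,-24.7]]]}}

```text
clock: 4.47
tool_pos: [0.4991, -0.1487, 0.3581]
eef_rot: [-0.021, 1.0, 0.001, -0.0]
contact_force: [-0.7, 0.5, -0.4]
opening: 0.201
finger_force: 30.0
```

```bash
python3 - <<'E'
from h import *
s=r.get_state();print(np.round(s["tool_pos"],4),np.round(s["q"],2))
R=Rot.from_quat(s["eef_rot"]).as_matrix();print(R.round(2))
E
```

```text
[ 0.4991 -0.1487  0.3581] [ 0.42  0.42 -0.33  1.7   0.15  1.05  1.65]
[[-1.   -0.04 -0.  ]
 [-0.04  1.    0.  ]
 [ 0.    0.   -1.  ]]
```

Emit:
{"method": "move_arm", "body": {"targets": [[[0,-60,14,0,0,10,0],[0,-60,14,0,0,20,0],[0,-60,14,0,0,30,0],[0,-60,14,0,0,40,0],[0,-60,14,0,0,50,0],[0,-60,14,0,0,60,0],[0,-60,14,0,0,65,0],[0,-60,14,0,0,65,0],[0,-60,14,0,0,65,0]]]}}

```text
clock: 5.6
tool_pos: [0.5684, -0.1066, 0.3607]
eef_rot: [-0.053, 0.925, -0.027, -0.376]
contact_force: [0.8, 0.5, -3.7]
opening: 0.202
finger_force: 30.0
```

```bash
cat >> h.py <<'E'
def st():
    s=r.get_state();print(np.round(s["tool_pos"],4),np.round(s["q"],2));R=Rot.from_quat(s["eef_rot"]).as_matrix();print(R.round(3))
    return np.array(s["tool_pos"]),R
E
python3 - <<'E'
from h import *
p,R=st();print("tip",p+R[:,2]*.138)
a=shot("side");b=shot("top");crop(a,290,180,240,180,3,"t1")
E
```

```text
[ 0.5684 -0.1066  0.3607] [-0.13  1.    0.54  0.86 -0.13  2.08  2.02]
[[-0.711 -0.119 -0.693]
 [-0.079  0.993 -0.09 ]
 [ 0.699 -0.01  -0.716]]
tip [ 0.47280183 -0.11900579  0.26199855]
```

View pics/t1.png

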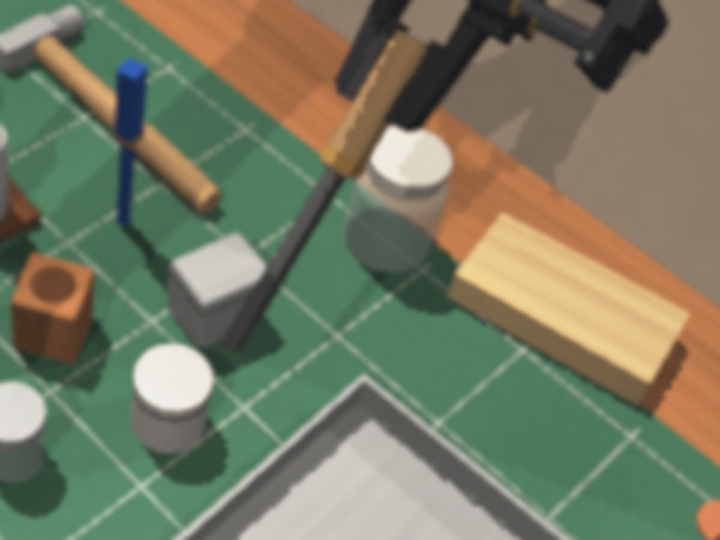

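The file is held at about 45° (tip near (235,340) in the crop); that is joint 6's limit at this height. I'll test a lower position.

```bash
cat >> h.py <<'E'
def want2(pos,yaw,tilt):
    """closing line at yaw, tool z tilted by tilt deg from down towards -x(tray) """
    s=r.get_state();R=Rot.from_quat(s["eef_rot"]);p=np.array(s["tool_pos"])
    T=Rot.from_euler("z",yaw-90,degrees=True)*Rot.from_matrix(np.diag([-1.,1,-1]))*Rot.from_euler("y",tilt,degrees=True)
    print("shift",np.round(R.inv().apply(np.array(pos)-p)*1e3,1),"turn",np.round((R.inv()*T).as_rotvec(degrees=True),1),"tip",np.round(np.array(pos)+T.as_matrix()[:,2]*.138,3))
E
python3 - <<'E'
from h import *
want2([.560,-.129,.28],92.2,45)
E
```

```text
shift [-57.   -2.3  65. ] turn [-4.3  0.4 -0.1] tip [ 0.462 -0.133  0.182]
```

Emit:
{"method": "move_arm", "body": {"targets": [[[0,-57,-2,65,-4.3,0,0],[0,-57,-2,65,-4.3,0,0],[0,-57,-2,65,-4.3,0,0],[0,-57,-2,65,-4.3,0,0]]]}}

```text
clock: 6.2
tool_pos: [0.5597, -0.1338, 0.2837]
eef_rot: [-0.013, 0.926, -0.009, -0.377]
contact_force: [-0.7, -0.5, 0.0]
opening: 0.203
finger_force: 30.0
```

```bash
python3 - <<'E'
from h import *
st();want2([.560,-.129,.18],92.2,58)
E
```

```text
[ 0.5597 -0.1338  0.2837] [-0.09  1.07  0.57  0.97 -0.2   1.94  2.  ]
[[-0.715 -0.03  -0.698]
 [-0.017  1.    -0.026]
 [ 0.699 -0.007 -0.715]]
shift [-72.7   5.5  73.8] turn [ 0.1 13.7 -0.6] tip [ 0.443 -0.133  0.107]
```

Emit:
{"method": "move_arm", "body": {"targets": [[[0,-36,3,37,0,7,-0.5],[0,-73,5.5,74,0,13.7,-0.5],[0,-73,5.5,74,0,13.7,-0.5],[0,-73,5.5,74,0,13.7,-0.5],[0,-73,5.5,74,0,13.7,-0.5]]]}}

```text
clock: 6.82
tool_pos: [0.5617, -0.1292, 0.1848]
eef_rot: [-0.016, 0.877, -0.009, -0.481]
contact_force: [0.3, 0.3, -0.2]
opening: 0.207
finger_force: 30.0
```

```bash
python3 - <<'E'
from h import *
st();want2([.556,-.129,.13],92.2,60);want2([.556,-.129,.10],92.2,63)
E
```

```text
[ 0.5617 -0.1292  0.1848] [-0.06  1.31  0.53  0.8  -0.19  2.07  1.97]
[[-0.537 -0.036 -0.843]
 [-0.019  0.999 -0.031]
 [ 0.843 -0.001 -0.538]]
shift [-43.2   0.5  34.2] turn [ 0.1  2.5 -0.1] tip [ 0.437 -0.134  0.061]
shift [-68.5   0.5  50.4] turn [ 0.1  5.5 -0.1] tip [ 0.433 -0.134  0.037]
```

Emit:
{"method": "move_arm", "body": {"targets": [[[0,-35,0.5,26,0,2,0],[0,-69,0.5,50,0,5.5,0],[0,-69,0.5,50,0,5.5,0],[0,-69,0.5,50,0,5.5,0]]]}}

```text
clock: 7.32
tool_pos: [0.5529, -0.1285, 0.0973]
eef_rot: [-0.016, 0.852, -0.01, -0.523]
contact_force: [-0.3, 0.6, 0.3]
opening: 0.198
finger_force: 30.0
```

```bash
python3 - <<'E'
from h import *
st();want2([.556,-.129,.075],92.2,67);want2([.556,-.129,.068],92.2,65)
E
```

```text
[ 0.5529 -0.1285  0.0973] [-0.01  1.45  0.37  0.71 -0.12  2.09  1.87]
[[-0.452 -0.037 -0.891]
 [-0.017  0.999 -0.033]
 [ 0.892  0.    -0.452]]
shift [-21.2  -0.6   7.4] turn [ 0.1  3.9 -0. ] tip [ 0.429 -0.134  0.021]
shift [-27.5  -0.6  10.5] turn [ 0.1  1.9 -0. ] tip [ 0.431 -0.134  0.01 ]
```

Emit:
{"method": "move_arm", "body": {"targets": [[[0,-13,0,5,0,1.5,0],[0,-27,0,10,0,2,0],[0,-28,0,10.5,0,2,0],[0,-28,0,10.5,0,2,0]]]}}

```text
clock: 7.82
tool_pos: [0.5449, -0.1271, 0.0624]
eef_rot: [-0.016, 0.842, -0.01, -0.539]
contact_force: [-1.5, 0.9, -0.6]
opening: 0.196
finger_force: 30.0
```

```bash
python3 - <<'E'
from h import *
st()
E
```

```text
[ 0.5449 -0.1271  0.0624] [-0.01  1.52  0.36  0.68 -0.12  2.09  1.86]
[[-0.419 -0.038 -0.907]
 [-0.017  0.999 -0.034]
 [ 0.908  0.001 -0.419]]
```

Emit:
{"method": "move_arm", "body": {"targets": [[[0.4,0,0,0,0,0,0],[0.4,0,0,0,0,0,0],[0.4,0,0,0,0,0,0],[0.4,36,0,-17,0,0,0],[0.4,70,0,-35,0,-8,0],[0.4,110,0,-52,0,-18,0],[0.4,160,0,-76,0,-28,0],[0.4,200,0,-100,0,-38,0],[0.4,240,0,-115,0,-48,0],[0.4,240,0,-115,0,-58,0]]]}}

```text
clock: 9.07
tool_pos: [0.5507, -0.1285, 0.3331]
eef_rot: [-0.019, 0.998, -0.002, -0.055]
contact_force: [0.0, 0.0, -0.5]
opening: 0.398
finger_force: 0.0
```

```bash
python3 - <<'E'
from h import *
st();b=shot("top");crop(b,390,200,100,130,4.5,"t2")
want([.5545,.2215,.30],86)
E
```

```text
[ 0.5507 -0.1285  0.3331] [-0.09  0.58  0.4   1.54 -0.2   1.17  1.96]
[[-0.993 -0.038 -0.109]
 [-0.037  0.999 -0.006]
 [ 0.109 -0.002 -0.994]]
shift [-25.4 350.1  29.4] turn [-0.3 -6.5  5.9] q7 1.96 open 0.401
```

View pics/t2.png

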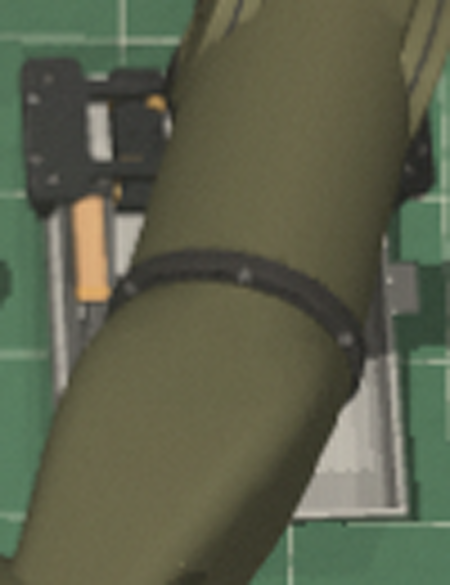

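The picture shows the file's handle lying flat along the left inner wall at about (92,248). Now the second tool.

Emit:
{"method": "move_arm", "body": {"targets": [[[0.5,-25,350,29,0,-6.5,5.9],[0.5,-25,350,29,0,-6.5,5.9],[0.5,-25,350,29,0,-6.5,5.9],[0.5,-25,350,29,0,-6.5,5.9],[0.5,-25,350,29,0,-6.5,5.9],[0.5,-25,350,29,0,-6.5,5.9],[0.5,-25,350,29,0,-6.5,5.9],[0.5,-25,350,29,0,-6.5,5.9],[0.5,-25,350,29,0,-6.5,5.9]]]}}

```text
clock: 10.25
tool_pos: [0.5569, 0.2214, 0.2971]
eef_rot: [0.034, 0.999, -0.003, -0.005]
contact_force: [0.2, -0.0, -0.3]
opening: 0.498
finger_force: 0.0
```

```bash
python3 - <<'E'
from h import *
st();want([.5545,.2215,.146],86)
b=shot("top");crop(b,390,200,100,110,5,"t3")
E
```

```text
[0.5569 0.2214 0.2971] [-0.69  0.63  0.42  1.58 -0.28  1.01  1.31]
[[-0.998  0.067 -0.011]
 [ 0.067  0.998 -0.006]
 [ 0.01  -0.007 -1.   ]]
shift [  0.9   1.  151.2] turn [-0.4 -0.6  0.1] q7 1.31 open 0.498
```

View pics/t3.png

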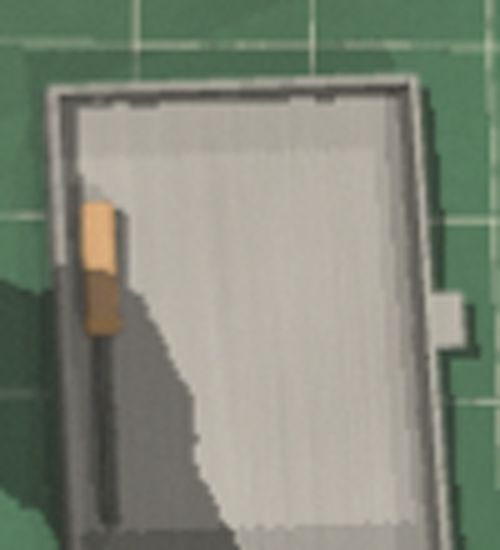

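The file lies flat inside the tray (handle at (100,268), tip (112,520)).

Emit:
{"method": "move_arm", "body": {"targets": [[[0.5,1,1,60,0,0,0],[0.5,1,1,110,0,-0.6,0],[0.5,1,1,151,0,-0.6,0],[0.5,1,1,151,0,-0.6,0],[0,1,1,151,0,-0.6,0],[0,1,1,151,0,-0.6,0],[0,1,1,151,0,-0.6,0],[0,1,1,151,0,-0.6,0],[0,1,1,151,0,-0.6,0]]], "newtons": 30}}

```text
clock: 11.42
tool_pos: [0.5551, 0.2238, 0.1475]
eef_rot: [0.032, 0.999, -0.002, 0.001]
contact_force: [-0.4, -1.3, 7.2]
opening: 0.206
finger_force: 29.8
```

Emit:
{"method": "move_arm", "body": {"targets": [[[0,0,0,-30,0,0,0],[0,0,0,-60,0,0,0],[0,0,0,-95,0,0,0],[0,0,0,-130,0,0,0],[0,0,0,-170,0,0,0],[0,0,0,-205,0,0,0],[0,0,0,-205,0,0,0]]]}}

```text
clock: 12.3
tool_pos: [0.5554, 0.2251, 0.3538]
eef_rot: [0.032, 0.999, -0.002, 0.003]
contact_force: [0.6, -0.7, -1.4]
opening: 0.2
finger_force: 29.8
```

```bash
python3 - <<'E'
from h import *
st();want([.56,-.168,.36],92.2)
E
```

```text
[0.5554 0.2251 0.3538] [-0.72  0.57  0.45  1.51 -0.26  1.12  1.29]
[[-0.998  0.064  0.005]
 [ 0.064  0.998 -0.003]
 [-0.006 -0.003 -1.   ]]
shift [ -29.9 -392.    -4.8] turn [-0.2  0.3 -5.9] q7 1.29 open 0.2
```

Emit:
{"method": "move_arm", "body": {"targets": [[[0,-30,-392,-5,0,0,-5.9],[0,-30,-392,-5,0,0,-5.9],[0,-30,-392,-5,0,0,-5.9],[0,-30,-392,-5,0,0,-5.9],[0,-30,-392,-5,0,0,-5.9],[0,-30,-392,-5,0,0,-5.9],[0,-30,-392,-5,0,0,-5.9],[0,-30,-392,-5,0,0,-5.9],[0,-30,-392,-5,0,0,-5.9]]]}}

```text
clock: 13.42
tool_pos: [0.559, -0.1654, 0.3575]
eef_rot: [-0.021, 1.0, -0.002, -0.001]
contact_force: [-0.3, -0.2, -0.2]
opening: 0.202
finger_force: 29.8
```

```bash
python3 - <<'E'
from h import *
st();want2([.565,-.168,.28],92.2,45)
E
```

```text
[ 0.559  -0.1654  0.3575] [-0.03  0.54  0.41  1.55 -0.23  1.11  2.04]
[[-0.999 -0.042 -0.001]
 [-0.042  0.999 -0.004]
 [ 0.001 -0.004 -1.   ]]
shift [-6.  -2.6 77.5] turn [-0.3 44.9  0.1] tip [ 0.467 -0.172  0.182]
```

Emit:
{"method": "move_arm", "body": {"targets": [[[0,-6,-2.5,15,0,10,0],[0,-6,-2.5,30,0,20,0],[0,-6,-2.5,45,0,30,0],[0,-6,-2.5,60,0,40,0],[0,-6,-2.5,77,0,45,0],[0,-6,-2.5,77,0,45,0],[0,-6,-2.5,77,0,45,0]]]}}

```text
clock: 14.3
tool_pos: [0.5653, -0.1701, 0.2825]
eef_rot: [-0.017, 0.924, -0.011, -0.381]
contact_force: [-0.1, -0.5, -0.4]
opening: 0.201
finger_force: 29.8
```

```bash
python3 - <<'E'
from h import *
st();want2([.56,-.168,.18],92.2,57);want2([.556,-.168,.097],92.2,63)
E
```

```text
[ 0.5653 -0.1701  0.2825] [ 0.    1.07  0.44  0.9  -0.1   1.96  1.98]
[[-0.709 -0.04  -0.705]
 [-0.024  0.999 -0.033]
 [ 0.705 -0.006 -0.709]]
shift [-68.6   3.   76.3] turn [-0.3 12.1 -0.2] tip [ 0.444 -0.172  0.105]
shift [-124.3    3.7  138. ] turn [-0.3 18.1 -0.2] tip [ 0.433 -0.173  0.034]
```

Emit:
{"method": "move_arm", "body": {"targets": [[[0,-34,2,38,0,6,0],[0,-69,3,76,0,12,0],[0,-69,3,76,0,12,0],[0,-96,3.5,107,0,15,0],[0,-124,4,138,0,18,0],[0,-124,4,138,0,18,0],[0,-124,4,138,0,18,0]]]}}

```text
clock: 15.18
tool_pos: [0.5541, -0.1689, 0.1012]
eef_rot: [-0.015, 0.855, -0.014, -0.518]
contact_force: [0.2, 0.8, 0.4]
opening: 0.196
finger_force: 29.8
```

```bash
python3 - <<'E'
from h import *
st();want2([.552,-.168,.062],92.2,65)
E
```

```text
[ 0.5541 -0.1689  0.1012] [ 0.02  1.46  0.44  0.68 -0.12  2.09  1.95]
[[-0.464 -0.04  -0.885]
 [-0.01   0.999 -0.04 ]
 [ 0.886 -0.01  -0.464]]
shift [-33.7   1.3  20. ] turn [-0.3  2.6 -0.4] tip [ 0.427 -0.173  0.004]
```

Emit:
{"method": "move_arm", "body": {"targets": [[[0,-15,1,9,0,2,0],[0,-30,1,18,0,2.6,0],[0,-30,1,18,0,2.6,0],[0,-30,1,18,0,2.6,0]]]}}

```text
clock: 15.68
tool_pos: [0.5426, -0.167, 0.06]
eef_rot: [-0.015, 0.842, -0.014, -0.538]
contact_force: [-1.1, -0.4, 0.5]
opening: 0.203
finger_force: 30.0
```

Emit:
{"method": "move_arm", "body": {"targets": [[[0.4,0,0,0,0,0,0],[0.4,0,0,0,0,0,0],[0.4,0,0,0,0,0,0],[0.4,36,0,-17,0,0,0],[0.4,70,0,-35,0,-8,0],[0.4,110,0,-52,0,-18,0],[0.4,160,0,-76,0,-28,0],[0.4,200,0,-100,0,-38,0],[0.4,240,0,-115,0,-48,0],[0.4,240,0,-115,0,-58,0]]]}}

```text
clock: 16.92
tool_pos: [0.5478, -0.1663, 0.331]
eef_rot: [-0.02, 0.998, -0.006, -0.055]
contact_force: [0.2, -0.6, -0.8]
opening: 0.399
finger_force: 0.0
```

```bash
python3 - <<'E'
from h import *
st();want([.631,.027,.2],98)
E
```

```text
[ 0.5478 -0.1663  0.331 ] [-0.06  0.61  0.47  1.53 -0.23  1.17  2.05]
[[-0.993 -0.041 -0.11 ]
 [-0.039  0.999 -0.015]
 [ 0.11  -0.011 -0.994]]
shift [-104.7  191.1  118.2] turn [-0.3 -6.4 -5.7] q7 2.05 open 0.399
```

```bash
cat >> h.py <<'E'
ITEMS={"block":(331.7,262.5),"jar":(355.5,295.8),"round":(373.2,258),"obl":(356,224.3)}
def moved(b=None):
    """template-match each item's patch from the first picture: pixel shift and score"""
    b=shot("top") if b is None else b;a=cv2.imread("pics/top0.png")
    for n,(u,v) in ITEMS.items():
        u0,v0=int(u),int(v);t=a[v0-13:v0+14,u0-13:u0+14];w=b[v0-45:v0+46,u0-45:u0+46]
        m=cv2.matchTemplate(w,t,cv2.TM_CCOEFF_NORMED);_,s,_,l=cv2.minMaxLoc(m);print(n,l[0]-32,l[1]-32,round(s,3))
E
python3 - <<'E'
from h import *
b=shot("top","top5");moved(b)
want([.632,.0272,.2],81)
E
```

```text
block 0 0 0.965
jar 0 0 0.999
round 0 0 0.999
obl 0 0 1.0
shift [-111.7  191.8  116.3] turn [-1.1 -6.5 10.9] q7 2.05 open 0.401
```

Emit:
{"method": "move_arm", "body": {"targets": [[[0.85,-112,192,116,-1,-6.5,10.9],[0.85,-112,192,116,-1,-6.5,10.9],[0.85,-112,192,116,-1,-6.5,10.9],[0.85,-112,192,116,-1,-6.5,10.9],[0.85,-112,192,116,-1,-6.5,10.9],[0.85,-112,192,116,-1,-6.5,10.9],[0.85,-112,192,116,-1,-6.5,10.9]]]}}

```text
clock: 17.85
tool_pos: [0.6349, 0.028, 0.1968]
eef_rot: [0.076, 0.997, -0.002, -0.005]
contact_force: [-0.7, 0.3, 0.6]
opening: 0.848
finger_force: 0.0
```

```bash
python3 - <<'E'
from h import *
st();want([.632,.0272,.024],81)
E
```

```text
[0.6349 0.028  0.1968] [-0.35  0.8   0.45  1.58 -0.41  0.87  1.67]
[[-0.988  0.151 -0.01 ]
 [ 0.151  0.988 -0.002]
 [ 0.009 -0.004 -1.   ]]
shift [  1.1  -0.5 172.8] turn [-0.2 -0.5  0.3] q7 1.67 open 0.848
```

Emit:
{"method": "move_arm", "body": {"targets": [[[0.85,1,-0.5,55,0,-0.5,0],[0.85,1,-0.5,110,0,-0.5,0],[0.85,1,-0.5,150,0,-0.5,0],[0.85,1,-0.5,173,0,-0.5,0],[0.85,1,-0.5,173,0,-0.5,0],[0,1,-0.5,173,0,-0.5,0],[0,1,-0.5,173,0,-0.5,0],[0,1,-0.5,173,0,-0.5,0],[0,1,-0.5,173,0,-0.5,0],[0,1,-0.5,173,0,-0.5,0]]], "newtons": 30}}

```text
clock: 19.1
tool_pos: [0.633, 0.0283, 0.0244]
eef_rot: [0.075, 0.997, -0.002, 0.001]
contact_force: [-1.0, -3.5, 6.2]
opening: 0.542
finger_force: 29.9
```

Emit:
{"method": "move_arm", "body": {"targets": [[[0,0,0,-20,0,0,0],[0,0,0,-60,0,0,0],[0,0,0,-100,0,0,0],[0,0,0,-100,0,0,0]]]}}

```text
clock: 19.6
tool_pos: [0.6344, 0.0302, 0.1268]
eef_rot: [0.074, 0.997, -0.001, 0.003]
contact_force: [-1.2, -0.6, -3.1]
opening: 0.542
finger_force: 29.9
```

```bash
cat >> h.py <<'E'
def tray(x,y,z,c=(.523,-.205),a=2.2):
    a=np.deg2rad(a);return [c[0]+x*np.cos(a)-y*np.sin(a),c[1]+x*np.sin(a)+y*np.cos(a),z]
E
python3 - <<'E'
from h import *
st();want(tray(.09,-.042,.12),92.2)
# file/tool lanes in tray
b=cv2.imread("pics/top5.png");crop(b,390,200,100,120,5,"t5")
E
```

```text
[0.6344 0.0302 0.1268] [-0.33  0.88  0.39  1.65 -0.47  0.7   1.72]
[[-0.989  0.148  0.005]
 [ 0.148  0.989 -0.002]
 [-0.005 -0.001 -1.   ]]
shift [ -20.9 -273.6    7.2] turn [ -0.1   0.3 -10.7] q7 1.72 open 0.542
```

View pics/t5.png

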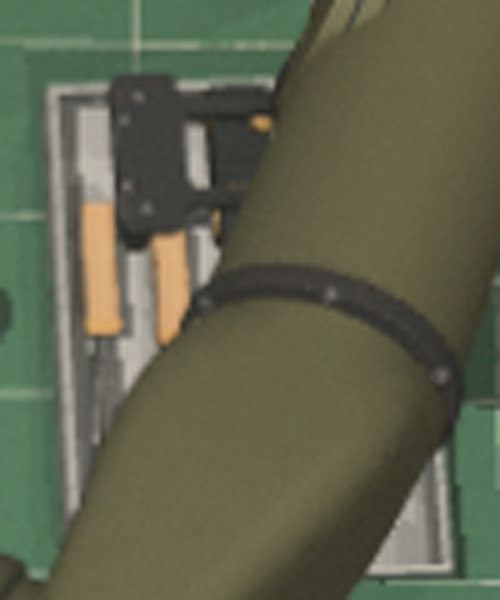

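Both tools lie flat (handles at (100,270) and (172,290)). Placing the oblong tin.

Emit:
{"method": "move_arm", "body": {"targets": [[[0,-21,-60,0,0,0,-3],[0,-21,-120,0,0,0,-6],[0,-21,-180,0,0,0,-9],[0,-21,-240,0,0,0,-10.7],[0,-21,-274,0,0,0,-10.7],[0,-21,-274,0,0,0,-10.7],[0,-21,-274,0,0,0,-10.7]]]}}

```text
clock: 20.48
tool_pos: [0.6119, -0.242, 0.1227]
eef_rot: [-0.019, 1.0, 0.0, -0.002]
contact_force: [0.0, 1.1, -2.7]
opening: 0.542
finger_force: 29.9
```

```bash
python3 - <<'E'
from h import *
st();want(tray(.09,-.042,.0295),92.2)
E
```

```text
[ 0.6119 -0.242   0.1227] [ 0.16  0.9   0.29  1.56 -0.34  0.73  2.21]
[[-0.999 -0.039 -0.003]
 [-0.039  0.999  0.   ]
 [ 0.003  0.    -1.   ]]
shift [-2.9 -1.7 93.1] turn [ 0.  -0.2  0. ] q7 2.21 open 0.542
```

Emit:
{"method": "move_arm", "body": {"targets": [[[0,-3,-2,50,0,0,0],[0,-3,-2,80,0,0,0],[0,-3,-2,93,0,0,0],[0,-3,-2,93,0,0,0],[0,-3,-2,93,0,0,0],[0.72,-3,-2,93,0,0,0],[0.72,-3,-2,93,0,0,0],[0.72,-3,-2,50,0,0,0],[0.72,-3,-2,0,0,0,0],[0.72,-3,-2,-60,0,0,0]]]}}

```text
clock: 21.72
tool_pos: [0.6148, -0.2458, 0.1849]
eef_rot: [-0.019, 1.0, -0.001, -0.001]
contact_force: [0.3, -0.5, 0.1]
opening: 0.725
finger_force: 0.0
```

```bash
python3 - <<'E'
from h import *
st();moved();want([.5395,-.0197,.15],92)
E
```

```text
[ 0.6148 -0.2458  0.1849] [ 0.14  0.82  0.33  1.51 -0.31  0.86  2.18]
[[-0.999 -0.037 -0.003]
 [-0.037  0.999 -0.002]
 [ 0.003 -0.002 -1.   ]]
block 0 0 0.968
jar 0 0 0.888
round -7 16 0.981
obl 29 4 0.343
shift [ 71.7 232.   41.4] turn [-0.5  0.6  0.1] q7 2.18 open 0.719
```

```bash
cat >> h.py <<'E'
def top_c(b,u,v,rad=16,z=.058,lo=150):
    """centre of the bright lid near (u,v)"""
    g=b.min(2);m=np.zeros_like(g);cv2.circle(m,(int(u),int(v)),rad,255,-1)
    m=((g>lo)&(m>0)).astype(np.uint8);n,l,s,c=cv2.connectedComponentsWithStats(m)
    k=1+s[1:,4].argmax();q=cv2.fitEllipse(max(cv2.findContours((l==k).astype(np.uint8),0,cv2.CHAIN_APPROX_NONE)[0],key=len));print("lid",np.round(q,1).tolist() if 0 else q,s[k,4]);
    return plane("top",c[k],z)
E
python3 - <<'E'
from h import *
b=shot("top","top6")
print(b[274,366],b[296,355])
print(top_c(b,366.5,274.2,lo=120),top_c(b,355.5,295.8,13,lo=100))
p=top_c(cv2.imread("pics/top0.png"),373.2,258,lo=120);print(p)
want([.497,-.002,.15],63)
E
```

```text
[205 218 225] [163 174 177]
lid ((365.87652587890625, 274.09832763671875), (19.664794921875, 19.86994171142578), 70.37329864501953) 334
lid ((353.515869140625, 295.35992431640625), (18.230819702148438, 20.0432186126709), 98.86511993408203) 285
[ 4.95455583e-01 -2.88102765e-04  5.80000000e-02] [0.43748946 0.03185341 0.058     ]
lid ((373.5181579589844, 257.4524841308594), (18.984437942504883, 20.873350143432617), 51.89814376831055) 327
[ 0.54061372 -0.02050831  0.058     ]
shift [113.5 251.5  37.9] turn [-0.3  0.8 29.1] q7 2.18 open 0.721
```

```bash
python3 - <<'E'
from h import *
a=cv2.imread("pics/top0.png");b=cv2.imread("pics/top6.png")
print(top_c(a,355.5,295.8,13,lo=100))
cv2.imwrite("pics/cmp.png",cv2.resize(np.hstack([i[215:315,310:390] for i in(a,b)]),None,fx=5,fy=5,interpolation=cv2.INTER_CUBIC))
want([.4955,-.0005,.15],63)
E
```

```text
lid ((353.480224609375, 295.3514099121094), (18.09937858581543, 20.009153366088867), 99.52642822265625) 284
[0.43740765 0.03203401 0.058     ]
shift [115.  253.   37.9] turn [-0.3  0.8 29.1] q7 2.18 open 0.721
```

View pics/cmp.png

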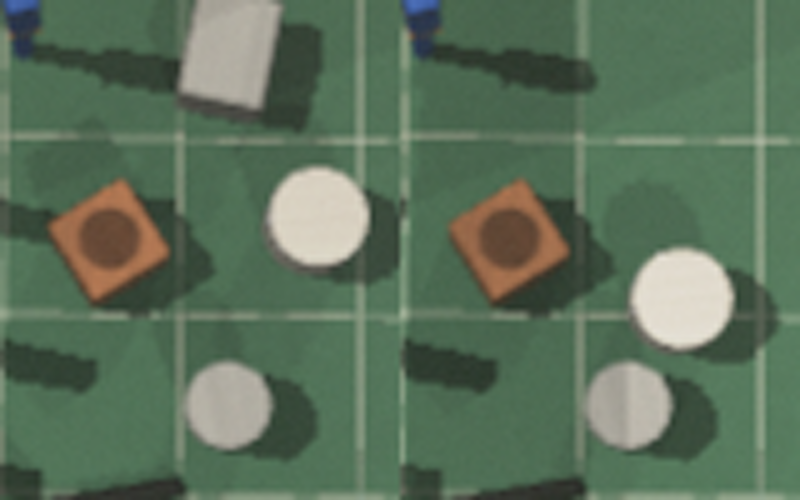

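The white tin moved to (366,274); jar and block are unmoved.

Emit:
{"method": "move_arm", "body": {"targets": [[[0.85,115,253,0,0,0,29],[0.85,115,253,0,0,0,29],[0.85,115,253,20,0,0,29],[0.85,115,253,38,0,0,29],[0.85,115,253,38,0,0,29],[0.85,115,253,38,0,0,29],[0.85,115,253,38,0,0,29],[0.85,115,253,38,0,0,29]]]}}

```text
clock: 22.82
tool_pos: [0.4919, 0.0008, 0.1457]
eef_rot: [0.233, 0.972, -0.002, 0.001]
contact_force: [0.4, -0.7, -0.4]
opening: 0.851
finger_force: 0.0
```

```bash
python3 - <<'E'
from h import *
st();want([.495,-.001,.024],63)
E
```

```text
[0.4919 0.0008 0.1457] [-0.34  0.72  0.4   2.07 -0.59  0.47  1.61]
[[-0.891  0.454  0.   ]
 [ 0.454  0.891 -0.003]
 [-0.002 -0.003 -1.   ]]
shift [ -3.4   0.2 121.7] turn [-0.2  0.1  0. ] q7 1.61 open 0.851
```

Emit:
{"method": "move_arm", "body": {"targets": [[[0.85,-3.5,0,50,0,0,0],[0.85,-3.5,0,90,0,0,0],[0.85,-3.5,0,122,0,0,0],[0.85,-3.5,0,122,0,0,0],[0,-3.5,0,122,0,0,0],[0,-3.5,0,122,0,0,0],[0,-3.5,0,122,0,0,0],[0,-3.5,0,122,0,0,0],[0,-3.5,0,122,0,0,0]]], "newtons": 30}}

```text
clock: 23.95
tool_pos: [0.4945, 0.0001, 0.0245]
eef_rot: [0.232, 0.973, -0.002, 0.001]
contact_force: [-1.1, -0.4, 7.3]
opening: 0.605
finger_force: 30.0
```

Emit:
{"method": "move_arm", "body": {"targets": [[[0,0,0,-20,0,0,0],[0,0,0,-60,0,0,0],[0,0,0,-105,0,0,0],[0,0,0,-105,0,0,0]]]}}

```text
clock: 24.45
tool_pos: [0.4957, 0.0011, 0.131]
eef_rot: [0.232, 0.973, -0.001, 0.002]
contact_force: [-0.8, 0.6, -1.8]
opening: 0.607
finger_force: 30.0
```

```bash
python3 - <<'E'
from h import *
st();want(tray(.020,-.042,.13),92.2)
E
```

```text
[0.4957 0.0011 0.131 ] [-0.33  0.74  0.39  2.07 -0.64  0.44  1.65]
[[-0.893  0.451  0.004]
 [ 0.451  0.893 -0.003]
 [-0.005 -0.    -1.   ]]
shift [-155.2 -198.6    1.9] turn [ -0.1   0.3 -29. ] q7 1.65 open 0.607
```

Emit:
{"method": "move_arm", "body": {"targets": [[[0,-40,-50,0,0,0,-7],[0,-80,-100,0,0,0,-14],[0,-120,-150,0,0,0,-21],[0,-155,-199,2,0,0,-29],[0,-155,-199,2,0,0,-29],[0,-155,-199,2,0,0,-29],[0,-155,-199,2,0,0,-29]]]}}

```text
clock: 25.32
tool_pos: [0.5422, -0.2439, 0.126]
eef_rot: [-0.02, 1.0, 0.0, -0.001]
contact_force: [0.2, 0.7, -2.1]
opening: 0.609
finger_force: 30.0
```

```bash
python3 - <<'E'
from h import *
st();want(tray(.020,-.042,.0295),92.2)
E
```

```text
[ 0.5422 -0.2439  0.126 ] [ 0.21  0.82  0.25  1.77 -0.32  0.6   2.25]
[[-0.999 -0.04  -0.003]
 [-0.04   0.999 -0.   ]
 [ 0.003  0.    -1.   ]]
shift [-2.6 -2.4 96.5] turn [ 0.  -0.2  0.1] q7 2.25 open 0.609
```

Emit:
{"method": "move_arm", "body": {"targets": [[[0,-2.5,-2,50,0,0,0],[0,-2.5,-2,82,0,0,0],[0,-2.5,-2,96,0,0,0],[0,-2.5,-2,96.5,0,0,0],[0,-2.5,-2,96.5,0,0,0],[0.78,-2.5,-2,96.5,0,0,0],[0.78,-2.5,-2,96.5,0,0,0],[0.78,-2.5,-2,50,0,0,0],[0.78,-2.5,-2,0,0,0,0],[0.78,-2.5,-2,-40,0,0,0]]]}}

```text
clock: 26.58
tool_pos: [0.5453, -0.2489, 0.1692]
eef_rot: [-0.019, 1.0, -0.002, 0.0]
contact_force: [0.4, -0.2, 0.2]
opening: 0.78
finger_force: 0.0
```

```bash
python3 - <<'E'
from h import *
st();moved();want([.526,.0928,.15],55)
E
```

```text
[ 0.5453 -0.2489  0.1692] [ 0.19  0.76  0.28  1.73 -0.3   0.69  2.24]
[[-0.999 -0.037  0.   ]
 [-0.037  0.999 -0.003]
 [-0.    -0.003 -1.   ]]
block 0 0 0.967
jar 0 0 0.983
round -18 32 0.388
obl 29 4 0.345
shift [  9.2 343.9  21.5] turn [-0.2  0.5 37.1] q7 2.24 open 0.782
```

```bash
python3 - <<'E'
from h import *
want([.526,.0928,.15],125.5)
E
```

```text
shift [  9.2 343.9  21.5] turn [ -0.5   0.3 -33.4] q7 2.24 open 0.782
```

Emit:
{"method": "move_arm", "body": {"targets": [[[0.85,9,344,10,0,0,-33.4],[0.85,9,344,15,0,0,-33.4],[0.85,9,344,21,0,0,-33.4],[0.85,9,344,21,0,0,-33.4],[0.85,9,344,21,0,0,-33.4],[0.85,9,344,21,0,0,-33.4],[0.85,9,344,21,0,0,-33.4],[0.85,9,344,21,0,0,-33.4],[0.85,9,344,21,0,0,-33.4]]]}}

```text
clock: 27.75
tool_pos: [0.5234, 0.0927, 0.1452]
eef_rot: [-0.304, 0.953, -0.002, -0.001]
contact_force: [1.2, -0.6, 0.6]
opening: 0.846
finger_force: 0.0
```

```bash
python3 - <<'E'
from h import *
st();want([.526,.0928,.024],125.5)
E
```

```text
[0.5234 0.0927 0.1452] [-0.37  0.72  0.18  1.94 -0.24  0.5   2.16]
[[-0.816 -0.579 -0.001]
 [-0.579  0.816 -0.004]
 [ 0.003 -0.002 -1.   ]]
shift [ -2.6  -1.2 121.2] turn [-0.1 -0.2 -0.1] q7 2.16 open 0.846
```

Emit:
{"method": "move_arm", "body": {"targets": [[[0.85,-2.5,-1,50,0,0,0],[0.85,-2.5,-1,90,0,0,0],[0.85,-2.5,-1,121,0,0,0],[0.85,-2.5,-1,121,0,0,0],[0,-2.5,-1,121,0,0,0],[0,-2.5,-1,121,0,0,0],[0,-2.5,-1,121,0,0,0],[0,-2.5,-1,121,0,0,0],[0,-2.5,-1,121,0,0,0]]], "newtons": 30}}

```text
clock: 28.88
tool_pos: [0.5269, 0.0949, 0.0253]
eef_rot: [-0.305, 0.952, -0.001, 0.0]
contact_force: [-0.1, -0.6, 7.4]
opening: 0.567
finger_force: 29.9
```

Emit:
{"method": "move_arm", "body": {"targets": [[[0,0,0,-20,0,0,0],[0,0,0,-60,0,0,0],[0,0,0,-105,0,0,0],[0,0,0,-105,0,0,0]]]}}

```text
clock: 29.38
tool_pos: [0.5274, 0.0959, 0.1319]
eef_rot: [-0.305, 0.952, -0.001, 0.002]
contact_force: [1.0, -0.1, -1.7]
opening: 0.564
finger_force: 29.9
```

```bash
python3 - <<'E'
from h import *
st();want(tray(-.044,-.042,.13),92.2)
E
```

```text
[0.5274 0.0959 0.1319] [-0.37  0.74  0.17  1.95 -0.25  0.47  2.17]
[[-0.814 -0.582  0.004]
 [-0.582  0.814 -0.001]
 [-0.003 -0.003 -1.   ]]
shift [ 238.5 -253.1    2.1] turn [-0.1  0.2 33.4] q7 2.17 open 0.564
```

Emit:
{"method": "move_arm", "body": {"targets": [[[0,40,-43,0,0,0,8],[0,80,-85,0,0,0,16],[0,120,-127,0,0,0,24],[0,160,-170,0,0,0,30],[0,200,-212,0,0,0,33.4],[0,238,-253,2,0,0,33.4],[0,238,-253,2,0,0,33.4],[0,238,-253,2,0,0,33.4],[0,238,-253,2,0,0,33.4]]]}}

```text
clock: 30.5
tool_pos: [0.4792, -0.2464, 0.1273]
eef_rot: [-0.02, 1.0, -0.0, -0.001]
contact_force: [0.1, 0.3, -0.9]
opening: 0.566
finger_force: 29.9
```

```bash
python3 - <<'E'
from h import *
st();want(tray(-.044,-.042,.030),92.2)
E
```

```text
[ 0.4792 -0.2464  0.1273] [ 0.26  0.76  0.21  1.94 -0.32  0.48  2.31]
[[-0.999 -0.04  -0.003]
 [-0.04   0.999 -0.001]
 [ 0.003 -0.    -1.   ]]
shift [-1.6 -2.3 97.3] turn [-0.  -0.2  0.1] q7 2.31 open 0.566
```

Emit:
{"method": "move_arm", "body": {"targets": [[[0,-1.5,-2,50,0,0,0],[0,-1.5,-2,82,0,0,0],[0,-1.5,-2,96,0,0,0],[0,-1.5,-2,97,0,0,0],[0,-1.5,-2,97,0,0,0],[0.74,-1.5,-2,97,0,0,0],[0.74,-1.5,-2,97,0,0,0],[0.74,-1.5,-2,50,0,0,0],[0.74,-1.5,-2,0,0,0,0],[0.74,-1.5,-2,-40,0,0,0]]]}}

```text
clock: 31.75
tool_pos: [0.4809, -0.2508, 0.1701]
eef_rot: [-0.019, 1.0, -0.002, -0.0]
contact_force: [1.4, -0.1, 0.4]
opening: 0.739
finger_force: 0.0
```

```bash
python3 - <<'E'
from h import *
st();moved();want([.437,.0278,.15],90)
E
```

```text
[ 0.4809 -0.2508  0.1701] [ 0.24  0.7   0.26  1.9  -0.3   0.58  2.3 ]
[[-0.999 -0.037 -0.   ]
 [-0.037  0.999 -0.003]
 [ 0.    -0.003 -1.   ]]
block 23 32 0.367
jar 0 0 0.982
round -18 32 0.387
obl 29 -17 0.362
shift [ 35.9 281.8  22.3] turn [-0.4  0.4  2.1] q7 2.3 open 0.74
```

```bash
python3 - <<'E'
from h import *
for u in((346,312),(316,317),(330,315)):print(plane("top",u,.01))
want([.437,.0278,.15],120);want([.437,.0278,.15],70)
E
```

```text
[0.39402673 0.05094316 0.01      ]
[0.37921268 0.13369199 0.01      ]
[0.38520263 0.09508089 0.01      ]
shift [ 35.9 281.8  22.3] turn [ -0.5   0.3 -27.9] q7 2.3 open 0.74
shift [ 35.9 281.8  22.3] turn [-0.3  0.4 22.1] q7 2.3 open 0.74
```

Emit:
{"method": "move_arm", "body": {"targets": [[[0.8,36,282,0,0,0,2],[0.8,36,282,0,0,0,2],[0.8,36,282,22,0,0,2],[0.8,36,282,22,0,0,2],[0.8,36,282,22,0,0,2],[0.8,36,282,22,0,0,2],[0.8,36,282,22,0,0,2],[0.8,36,282,22,0,0,2]]]}}

```text
clock: 32.8
tool_pos: [0.4346, 0.0282, 0.1455]
eef_rot: [0.0, 1.0, -0.002, -0.0]
contact_force: [0.2, 0.7, 0.1]
opening: 0.801
finger_force: 0.0
```

```bash
python3 - <<'E'
from h import *
st();want([.437,.0278,.024],90)
E
```

```text
[0.4346 0.0282 0.1455] [-0.33  0.65  0.25  2.22 -0.49  0.32  1.91]
[[-1.     0.    -0.001]
 [ 0.     1.    -0.003]
 [ 0.001 -0.003 -1.   ]]
shift [ -2.5   0.  121.5] turn [-0.2 -0.  -0. ] q7 1.91 open 0.801
```

Emit:
{"method": "move_arm", "body": {"targets": [[[0.8,-2.5,0,50,0,0,0],[0.8,-2.5,0,90,0,0,0],[0.8,-2.5,0,121,0,0,0],[0.8,-2.5,0,121,0,0,0],[0,-2.5,0,121,0,0,0],[0,-2.5,0,121,0,0,0],[0,-2.5,0,121,0,0,0],[0,-2.5,0,121,0,0,0],[0,-2.5,0,121,0,0,0],[0,-2.5,0,121,0,0,0]]], "newtons": 30}}

```text
clock: 34.05
tool_pos: [0.4422, 0.0289, 0.0293]
eef_rot: [-0.0, 1.0, -0.002, -0.005]
contact_force: [0.0, -2.6, 6.5]
opening: 0.495
finger_force: 30.0
```

Emit:
{"method": "move_arm", "body": {"targets": [[[0,0,0,-20,0,0,0],[0,0,0,-60,0,0,0],[0,0,0,-105,0,0,0],[0,0,0,-105,0,0,0]]]}}

```text
clock: 34.55
tool_pos: [0.4443, 0.0309, 0.1357]
eef_rot: [-0.002, 1.0, -0.002, -0.004]
contact_force: [0.3, 0.6, -1.3]
opening: 0.495
finger_force: 30.0
```

```bash
python3 - <<'E'
from h import *
st();want(tray(-.101,-.042,.13),92.2)
E
```

```text
[0.4443 0.0309 0.1357] [-0.46  0.72  0.48  2.2  -0.85  0.42  2.29]
[[-1.    -0.004 -0.007]
 [-0.004  1.    -0.003]
 [ 0.007 -0.003 -1.   ]]
shift [  21.6 -281.6    6.7] turn [-0.2 -0.4 -2. ] q7 2.29 open 0.495
```

Emit:
{"method": "move_arm", "body": {"targets": [[[0,8,-60,3,0,0,-2],[0,14,-120,5,0,0,-2],[0,16,-180,5,0,0,-2],[0,16,-240,5,0,0,-2],[0,16,-281,5,0,0,-2],[0,16,-281,5,0,0,-2],[0,16,-281,5,0,0,-2]]]}}

```text
clock: 35.42
tool_pos: [0.4272, -0.249, 0.1287]
eef_rot: [-0.019, 1.0, 0.0, -0.007]
contact_force: [-0.1, 0.4, -1.1]
opening: 0.493
finger_force: 30.0
```

```bash
python3 - <<'E'
from h import *
st();want(tray(-.096,-.042,.034),92.2)
E
```

```text
[ 0.4272 -0.249   0.1287] [ 0.22  0.75  0.36  2.06 -0.57  0.44  2.62]
[[-0.999 -0.038 -0.013]
 [-0.038  0.999  0.   ]
 [ 0.013  0.001 -1.   ]]
shift [-2.6 -1.8 94.6] turn [ 0.  -0.8 -0. ] q7 2.62 open 0.493
```

Emit:
{"method": "move_arm", "body": {"targets": [[[0,-2.5,-2,50,0,-0.8,6],[0,-2.5,-2,80,0,-0.8,6],[0,-2.5,-2,93,0,-0.8,6],[0,-2.5,-2,94.5,0,-0.8,6],[0,-2.5,-2,94.5,0,-0.8,6]]]}}

```text
clock: 36.05
tool_pos: [0.4297, -0.2529, 0.036]
eef_rot: [0.033, 0.999, -0.002, 0.002]
contact_force: [0.3, 0.5, -1.6]
opening: 0.493
finger_force: 30.0
```

```bash
python3 - <<'E'
from h import *
st();print(r.get_state()["contact_force"]);want(tray(-.096,-.042,.034),86.2)
E
```

```text
[ 0.4297 -0.2529  0.036 ] [ 0.34  0.9   0.16  2.09 -0.68  0.2   2.62]
[[-0.998  0.066  0.003]
 [ 0.066  0.998 -0.004]
 [-0.003 -0.004 -1.   ]]
[ 0.32609593  0.49434766 -1.58268259]
shift [1.2 2.2 1.9] turn [-0.2  0.2 -0. ] q7 2.62 open 0.493
```

Down 2 mm more, release, retreat.

Emit:
{"method": "move_arm", "body": {"targets": [[[0,0,0,2,0,0,0],[0,0,0,2,0,0,0],[0.66,0,0,2,0,0,0],[0.66,0,0,2,0,0,0],[0.66,0,0,2,0,0,0],[0.66,0,0,-30,0,0,0],[0.66,0,0,-80,0,0,0],[0.66,0,0,-120,0,0,0],[0.66,0,0,-150,0,0,0]]]}}

```text
clock: 37.17
tool_pos: [0.429, -0.2526, 0.187]
eef_rot: [0.034, 0.999, -0.002, 0.002]
contact_force: [0.7, -0.5, 0.2]
opening: 0.662
finger_force: 0.0
```

Emit:
{"method": "move_arm", "body": {"targets": [[[0.66,0,60,0,0,0,0],[0.66,0,120,-20,0,0,0],[0.66,0,180,-20,0,0,0],[0.66,0,240,-20,0,0,0],[0.66,0,300,-20,0,0,0],[0.66,0,360,-20,0,0,0],[0.66,0,420,-20,0,0,0],[0.66,0,420,-20,0,0,0]]]}}

```text
clock: 38.17
tool_pos: [0.4564, 0.1726, 0.2031]
eef_rot: [0.028, 1.0, -0.001, 0.001]
contact_force: [-0.6, -1.0, -0.7]
opening: 0.663
finger_force: 0.0
```

```bash
python3 - <<'E'
from h import *
st();b=shot("top","end");a=shot("side");
t=cv2.resize(b[165:335,360:500],(490,595));s=cv2.resize(a[280:480,300:500],(300,300))
c=np.zeros((595,790,3),np.uint8);c[:,:490]=t;c[:300,490:]=s;c[300:500,490:]=cv2.resize(b[160:340,190:460],(300,200));cv2.imwrite("pics/e.png",c)
E
```

```text
[0.4564 0.1726 0.2031] [-0.84  0.65  0.63  2.03 -0.63  0.65  1.73]
[[-0.998  0.056  0.002]
 [ 0.056  0.998 -0.001]
 [-0.002 -0.001 -1.   ]]
```

View pics/e.png

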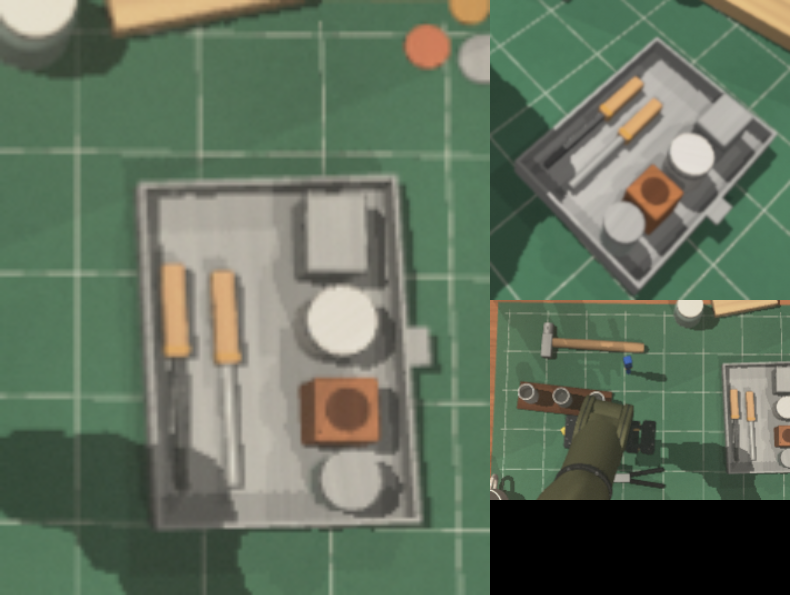

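All six items are in the tray, flat or upright, inside the walls and not touching: file (175,375), second tool (227,380), oblong tin (335,235), round tin (343,320), block (345,410), jar (350,480). The bystanders and decoys in view haven't moved.

```bash
python3 -c "
from plant import r
print(r.finish_job())"
```

```text
the job is handed in; nothing more can be done
None
```

The job is handed in at about 38 s: the file, the second hand tool (most likely the burnisher), both tins, the small jar and the block are all in the tray, and in the last pictures each rests on the floor clear of the others, though the hand-in returned no verdict.

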